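# Lock the clamp screw of an injector vice with its sliding bar

### The job

Lock the clamp screw of the injector vice: push the upright pin on the slotted disc round until the disc's slot lines up with the steel locking bar, then push the bar by its lug through the slot until it is fully home, with the lug against the guide block. Only push: do not lift the bar out of its channel, leave the things standing around the vice where they are, and finish clear of everything.

Things in the scene. Friction and masses are not known exactly. Their poses are not given: they have to be found in the camera images.
- vice: black steel vice fixed to the bench. Origin on the bench under the disc's vertical axis; z up, y = the direction the bar is pushed. Heights z and x, y below are in this frame, mm. A block 110 x 125 (y -50 to 75, top z 34) carries the disc; an injector (top z 32) sticks out to y 163, a knob to x -90. A beam 60 wide, y -250 to -45, top z 50, carries the bar between low rails (x +-21.5, top z 63).
- disc (a joint): angle of the slotted disc about the vice's z, rad, anticlockwise from above. Disc 80 across; the slot, 22 wide, 22 deep, open at both ends, runs across its middle between two half-moons with flat tops. At 0 and at pi (3.14) the slot is in line with the bar; either will do. Starts at 0.5 to 2.64. Stiff (about 0.1 N m, 4 N at the pin), stays where left. Up to 0.1 rad off still lets the bar in.
- disc_pin (a point): centre of the top (z 110) of the upright steel pin on the disc: 12 mm across, 40 mm tall, foot at z 70 on a half-moon, 28 mm from the disc's axis at right angles to the slot. From the axis it lies towards the vice's +x at joint value 0, +y at 1.57, -x at 3.14.
- disc_slot (a point): point on the disc's axis at the height of the half-moons' top (z 70 of the vice); its y axis runs along the slot, its x axis towards the pin.
- bar_nose (a point): centre of the rounded tip of the steel locking bar: 16 x 16 mm in section, 171 mm long, loose in its open-topped channel on the beam (underside z 50, this point z 58). Its y axis points along the bar, forwards. The nose starts at y -50 to -70, short of the disc, and is at y +60 when the bar is home.
- bar_lug (a point): centre of the lug, an upright block on the bar's rear end: 34 mm wide (x), 16 thick (y), z 66 to 100, 163 mm behind the nose. Starts at y -213 to -233. It is wider than the guide's gap: home is when its front face meets the guide block's rear face (y -95), this point then at y -103. About 2 to 5 N pushes the bar along.
- guide (a point): middle of the guide block's rear face (x 0, y -95, z 88: its top edge; axes as the vice's). The guide block is two cheeks on the beam, y -95 to -45, top z 88 plus 3 mm screw heads, x +-24, with a 19 mm gap through which the bar slides.
- keeper (a point): middle of the keeper at its top (x 0, y 56, z 66; axes as the vice's): two cheeks beyond the disc, y 46 to 66, top z 66 plus 3 mm screw heads, out to x +-31, with a 22 mm gap that takes the bar's nose.
- spray_mid (a point): mid-height of a blue spray can, 60 mm across, 150 mm tall, standing on the bench; leave alone.
- carton_mid (a point): centre of a white carton, 60 x 80 x 75 mm tall, standing on the bench; leave alone.
- socket_mid (a point): mid-height of a steel socket, 30 mm across, 60 mm tall, standing on the bench; leave alone.
There are look-alikes about, which are no part of the job. What is meant by the part that bears bar_nose is not red, and is the larger of those in its own colour.

How it is judged:
By the outcome, as a careful person would: the job done as asked, in the order asked, and still so for the second after the job is handed in, with the robot touching nothing.
It also fails if it takes over 64 s, if anything falls off the work surface, if the arm or the gripper's body presses on something with over 40 N, if the wrist force passes 120 N, or if a joint passes its speed limit or range.

### The arm

A 6-joint arm with a two-finger parallel gripper is mounted at the origin on the work surface. World frame = base frame: x ahead of the robot, y to its left, z up, the work surface at z = 0. Lengths are in m, angles in rad, forces in N, time in s.
With the tool pointing down it reaches from about 0.3 to 0.775 m from the base axis. Payload 14.6 kg.
Tool frame: the origin (TCP) lies on the centre line of the jaws, within the pads' length; the fingertips stand 14 mm ahead of it and the grasp point (between the pads) lies 5 mm behind it; x points along the fingers, y is the direction in which the jaws open and shut, and the axes are right-handed (so a half turn about x gives the same grasp; the last joint's range is limited). The gripper opens to 94 mm and grips with 3 to 60 N. Pads are 16 mm wide; open, the fingers measure 119 mm over their backs; the gripper's body (75 mm by 177 mm) begins 78 mm behind the grasp point.
Start: joints at [-1.212, 0.3, 1.521, -0, 1.321, -0.067], TCP at [0.227, -0.501, 0.219] pointing down, gripper open.
Joint ranges: [-3.03, 3.03], [-0.79, 2.21], [0.23, 2.52], [-1.04, 4.18], [0, 3.07], [-2.55, 2.55]. Speed limits (rad/s): [2.22, 2.22, 2.57, 3.14, 3.14, 3.14].

### API

Orientations are given as [roll, pitch, yaw] about the fixed x, y, z axes, in that order (R = Rz(yaw) Ry(pitch) Rx(roll)).
In Python, from station import * gives the robot as it stands. The module is installed in compiled form; this text tells all that it offers.
- The arm moves only by the shell command python3 -m handwheel 'ROWS' [FORCE]. ROWS is JSON, a list of rows, each a list of 3 entries, a list of its own where there are three numbers: the shift along the tool's x, y, z in mm, then the turn about the tool's x in rad, then the gripper command: -1 is fully open, 1 is shut, values between are in proportion. In form: [[[dx, dy, dz], spin, gripper], ...]. A call has exactly 5 rows; each row is the pose to reach, as a shift and turn from the pose measured when the call began, along the tool's axes at that moment; what a row does not reach only later rows make up. A row lasts 1/10 s, in which the tool goes at most 50 mm and 8.59 degrees, less where a joint would pass 70% of its speed; a pose out of reach is approached as far as the arm can. A call with a gripper value outside its range is refused whole. The fingers move at their own pace and stop on an object; FORCE is the grip in N (left out, the last holds). Time passes only in rows, so rows that repeat a pose let the fingers close, or fill a call up. It gives the time, the measured TCP pose, the force and the opening at its end, in the units of the state.
- get_obs(): the state, without advancing time (a new reading comes with each control period).
- camera(name): name is "scene" or "top" or "wrist"; returns (picture, depth): 480x640x3 uint8, blue, green, red; 480x640 float32, m along the optical axis (not along the pixel's ray), 0 where there is no reading.
- camera_info(name): a dict with "fx", "fy", "cx", "cy" (pixels), "k1" (the pictures are not rectified: a ray, as slopes to the right and down, at radius r is drawn at 1 + k1 r^2 times it, then the intrinsics apply), "extrinsics" (4x4, takes a point from camera to world coordinates). Camera axes: x right, y down, z forward; pixel columns grow to the right and rows downward; lengths in m; the calibration is good to about 2 mm. A picture is of the moment at which its call begins: read the wrist's pose just before it. camera_info takes no time and is no camera call; for the wrist camera it gives the pose at the moment of the call.
- hand_in(): hands the job in, once; it reports no verdict.
The state is a dict: "time_s": time; "qpos": joint angles; "joint_vel": joint speeds; "tau": joint torques, N m; "ee_pos": TCP position; "eef_rot": TCP orientation; "force": force on the tool from outside, world axes, zero at the start; "moment": the same for the moment, N m; "grip_width": finger opening in m.
Only numpy, scipy, OpenCV 4.12 (cv2) and the standard library are available. Lean on these libraries where they do the work, as an engineer would, in place of code of your own. Each camera call takes 0.05 s, during which the arm holds its last target. There are 200 camera calls.

## Working session

There is one attempt and no reset: what is moved stays moved. The work goes in short steps, Python scripts to look and compute and a shell command to move; the robot and the scene stay as the last step left them, time stands still between calls to the robot, and variables do not carry over. Pictures are saved under pics/ and viewed, about 8 in all and at most 12, crops included, and the job is handed in when it is done.

```bash
mkdir -p pics; cat > h.py <<'E'
from station import *
import numpy as np, cv2
def snap(n,f):
    info=camera_info(n); im,d=camera(n); cv2.imwrite('pics/%s.png'%f,im); np.savez('pics/%s.npz'%f,im=im,d=d,**{k:np.array(info[k]) for k in ['fx','fy','cx','cy','k1','extrinsics']}); return im,d
def ray(f,u,v):
    z=np.load('pics/%s.npz'%f); K=np.array([[z['fx'],0,z['cx']],[0,z['fy'],z['cy']],[0,0,1]],float)
    p=cv2.undistortPoints(np.array([[[u,v]]],float),K,np.array([float(z['k1']),0,0,0]))[0,0]
    return np.array([p[0],p[1],1.]),z
def pt(f,u,v,r=1):
    "world point from depth at pixel"
    q,z=ray(f,u,v); w=z['d'][int(v)-r:int(v)+r+1,int(u)-r:int(u)+r+1]; w=w[w>0]; d=np.median(w) if w.size else np.nan
    E=z['extrinsics']; return E[:3,:3]@(q*d)+E[:3,3]
def ptz(f,u,v,h):
    "world point at height h"
    q,z=ray(f,u,v); E=z['extrinsics']; w=E[:3,:3]@q; return E[:3,3]+w*(h-E[2,3])/w[2]
def pix(f,P):
    z=np.load('pics/%s.npz'%f); E=np.linalg.inv(z['extrinsics']); c=E[:3,:3]@np.array(P)+E[:3,3]; s=c[:2]/c[2]; s=s*(1+z['k1']*(s@s)); return s*[z['fx'],z['fy']]+[z['cx'],z['cy']]
E
python3 - <<'E'
from h import *
np.set_printoptions(precision=4,suppress=True)
o=get_obs(); print(o)
a,_=snap('scene','s0'); b,_=snap('top','t0')
E
```

```text
{'time_s': 0.0, 'qpos': array([-1.2116,  0.3005,  1.5216, -0.    ,  1.3207, -0.0666]), 'joint_vel': array([-0.0012,  0.0006,  0.0005, -0.0008,  0.0004,  0.0004]), 'tau': array([  0.0009, -53.18  , -35.2731,   0.0708,   0.0245,  -0.0001]), 'ee_pos': array([ 0.2271, -0.5006,  0.2189]), 'eef_rot': array([-1.6188,  1.5696,  1.9486]), 'force': array([-0.2126,  0.2314, -0.4273]), 'moment': array([-0.0622, -0.0066, -0.015 ]), 'grip_width': 0.0938206661902894}
```

View pics/t0.png

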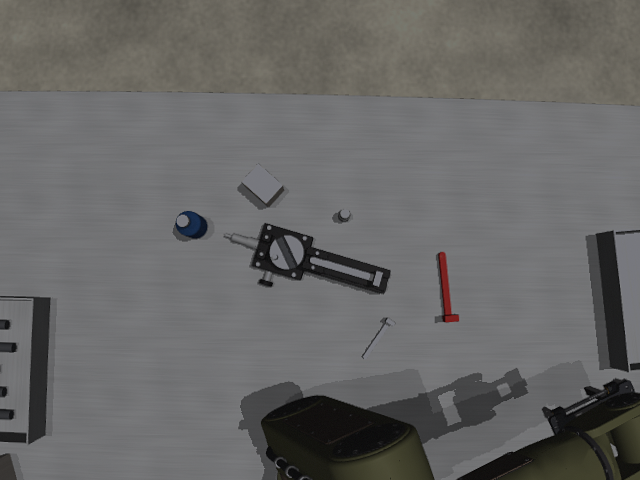

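View pics/s0.png

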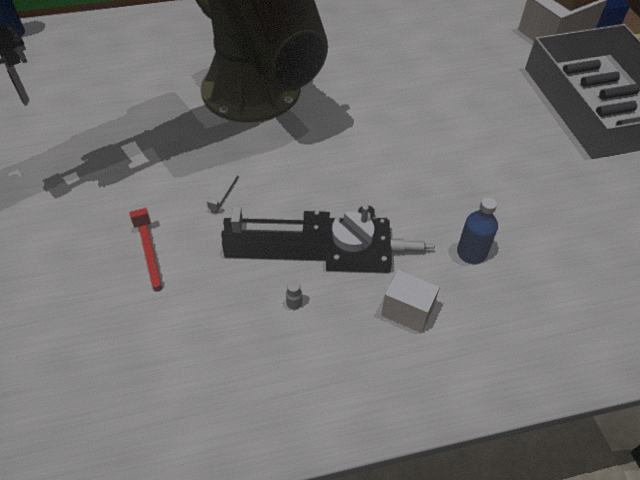

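Top view: vice with disc at (286,252), steel bar in its channel with its lug near (380,277). Candidates for the bar are the bar in the vice channel (345,268), a red bar (447,287) and a small thin steel bar (377,338). Red is excluded, and the larger of the two steel ones is the one in the vice. I'll check this in a close crop.

```bash
python3 - <<'E'
from h import *
im=cv2.imread('pics/t0.png')[205:315,220:400]
s=cv2.imread('pics/s0.png')[190:290,210:400]
A=cv2.resize(im,None,fx=4.2,fy=4.2,interpolation=cv2.INTER_CUBIC)
A=np.clip(A*1.5,0,255).astype(np.uint8)
cv2.imwrite('pics/c0.png',A)
E
```

```text
(no output)
```

View pics/c0.png

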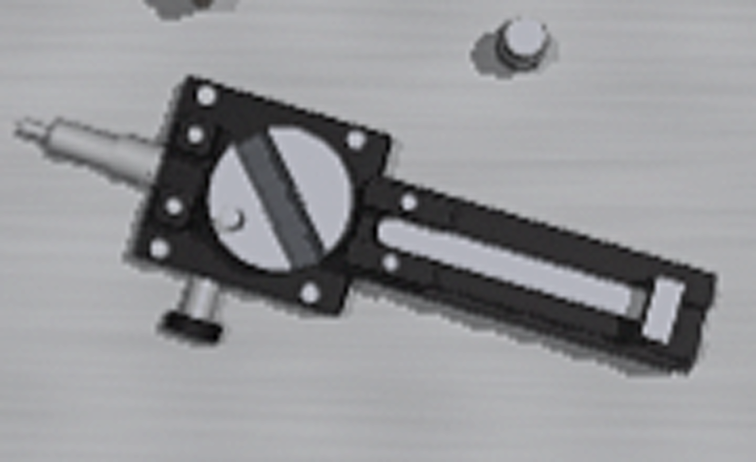

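The crop shows the vice bar as the large steel bar (not red): lug top at crop (663,309), nose near (382,232), disc centre (283,198), slot running (250,140)-(312,262), and the pin near (231,215), on the −x/+y side.

```bash
cat >> h.py <<'E'
np.set_printoptions(precision=4,suppress=True)
E
python3 - <<'E'
from h import *
c=lambda u,v:(220+u/4.2,205+v/4.2)
P=lambda u,v,h:ptz('t0',*c(u,v),h)
g1=P(408,202,.091);g2=P(390,262,.091);k1=P(195,133,.069);k2=P(173,206,.069)
g=(g1+g2)/2;k=(k1+k2)/2;d=P(281,198,.07);l=P(663,309,.1);n=P(382,232,.066)
pin=P(231,215,.11)
s1=P(250,140,.07);s2=P(310,262,.07)
for a in 'g1 g2 k1 k2 d l n pin s1 s2'.split(): print(a,eval(a))
y=(d-l)[:2];y=(k-l)[:2]; L=np.linalg.norm(y);y/=L; x=np.array([y[1],-y[0]])
print('y',y,np.degrees(np.arctan2(y[1],y[0])),L)
for a in 'g1 g2 k1 k2 d l n pin s1 s2'.split():
    w=eval(a)[:2]-d[:2]; print(a,1e3*np.array([w@x,w@y]))
# depth check
print(pt('t0',*c(320,160)),pt('t0',*c(663,309)),pt('t0',*c(231,215)))
print(camera_info('wrist')['extrinsics'])
for n,q in dict(spray=(185,222,.15),carton=(263,183,.075),socket=(344,213,.06)).items(): print(n,ptz('t0',*q))
E
```

```text
g1 [0.5375 0.0371 0.091 ]
g2 [0.5042 0.0463 0.091 ]
k1 [0.575  0.1575 0.069 ]
k2 [0.5337 0.1687 0.069 ]
d [0.5393 0.1082 0.07  ]
l [ 0.4811 -0.1038  0.1   ]
n [0.5215 0.0513 0.066 ]
pin [0.5276 0.1332 0.11  ]
s1 [0.5716 0.1264 0.07  ]
s2 [0.5038 0.0912 0.07  ]
y [0.2647 0.9643] 74.65302867171353 0.2767984814726976
g1 [ 17.064  -69.1323]
g2 [-17.4855 -69.0077]
k1 [21.333 56.939]
k2 [-21.4672  56.8474]
d [0. 0.]
l [  -0.0671 -219.9053]
n [ -2.0877 -59.6518]
pin [-17.918   20.9572]
s1 [26.2843 26.0729]
s2 [-29.7327 -25.8602]
[0.5613 0.0869 0.0677] [ 0.4811 -0.1037  0.1008] [0.5276 0.1332 0.1104]
[[ 0.4139 -0.8854 -0.2118  0.2881]
 [-0.9103 -0.4028 -0.095  -0.4731]
 [-0.0012  0.2321 -0.9727  0.384 ]
 [ 0.      0.      0.      1.    ]]
spray [0.598 0.333 0.15 ]
carton [0.7019 0.1687 0.075 ]
socket [ 0.6361 -0.0253  0.06  ]
```

```bash
cat >> h.py <<'E'
from scipy.spatial.transform import Rotation as Rn
O=np.array([.5393,.1082]); A=np.radians(-15.35)
def V(x,y): # vice mm -> world m
    c,s=np.cos(A),np.sin(A); return O+1e-3*np.array([c*x-s*y,s*x+c*y])
def iV(p): 
    c,s=np.cos(A),np.sin(A); w=1e3*(np.asarray(p)[:2]-O); return np.array([c*w[0]+s*w[1],-s*w[0]+c*w[1]])
def need(x,y,z):
    o=get_obs(); R=Rn.from_euler('xyz',o['eef_rot']).as_matrix()
    t=np.r_[V(x,y),z*1e-3]-o['ee_pos']
    yy=R[:,1]; sp=[]
    for a in (A,A+np.pi): # want tool y along vice +-x; tool x down => world yaw = -spin
        d=a-np.arctan2(yy[1],yy[0]); sp.append(-((d+np.pi)%(2*np.pi)-np.pi))
    print('shift mm',1e3*R.T@t,'spin',sp,'| vice now',iV(o['ee_pos']),o['ee_pos'][2],'F',o['force'],'q',o['qpos'],'t',o['time_s'],'w',o['grip_width'],'down',R[:,0])
E
python3 - <<'E'
from h import *
need(-23,46,219)
E
```

```text
shift mm [   0.4733 -475.6027 -547.5546] spin [np.float64(-0.8770430604684405), np.float64(2.2645495931213526)] | vice now [-139.8747 -669.7895] 0.21893109555757026 F [-0.7576 -0.0272 -0.3792] q [-1.2116  0.3004  1.5215  0.      1.3207 -0.0666] t 0.1 w 0.094439479067172 down [-0.0004  0.001  -1.    ]
```

```bash
python3 -m handwheel '[[[0,-32,-36],-0.08,1],[[0,-64,-73],-0.16,1],[[0,-95,-110],-0.24,1],[[0,-127,-146],-0.32,1],[[0,-160,-183],-0.4,1]]' 20; python3 -c "
from h import *
need(-23,46,219)"
```

```text
time_s: 0.6
ee_pos: [0.3279, -0.2776, 0.219]
eef_rot: [-2.017, 1.57, 1.954]
force: [0.5, -0.2, -0.7]
grip_width: 0.0575
shift mm [   0.3694 -146.3896 -457.6207] spin [np.float64(-0.474270636352232), np.float64(2.667322017237561)] | vice now [-101.7587 -427.9661] 0.2189732814692193 F [ 0.5377 -0.2469 -0.7363] q [-0.7881  0.0287  1.838   0.0005  1.276  -0.046 ] t 0.6 w 0.057497398976339605 down [-0.0004  0.0011 -1.    ]
```

```bash
python3 -m handwheel '[[[0,-15,-46],-0.08,1],[[0,-30,-92],-0.16,1],[[0,-45,-138],-0.24,1],[[0,-60,-184],-0.32,1],[[0,-73,-229],-0.4,1]]'; python3 -c "
from h import *
need(-23,46,219)"
```

```text
time_s: 1.1
ee_pos: [0.4292, -0.0573, 0.2192]
eef_rot: [-2.533, 1.57, 1.841]
force: [0.7, 0.1, 0.1]
grip_width: 0.0175
shift mm [   0.4263   22.665  -236.9957] spin [np.float64(-0.07083203488153744), np.float64(3.070760618708256)] | vice now [ -62.3809 -188.7977] 0.2192236710030504 F [0.736  0.0952 0.1089] q [-0.2181  0.036   1.8298  0.001   1.2763  0.1204] t 1.1 w 0.017477301092864984 down [-0.0003  0.0011 -1.    ]
```

```bash
python3 -m handwheel '[[[0,5,-47],-0.015,1],[[0,9,-94],-0.03,1],[[0,14,-141],-0.045,1],[[0,19,-188],-0.06,1],[[0,22,-237],-0.07,1]]'; python3 -m handwheel '[[[0,0,0],0,1],[[0,0,0],0,1],[[0,0,0],0,1],[[0,0,0],0,1],[[0,0,0],0,1]]';python3 -c "
from h import *
need(-23,46,219); snap('wrist','w0')"
```

```text
time_s: 1.6
ee_pos: [0.5291, 0.1608, 0.2192]
eef_rot: [-2.298, 1.57, 2.146]
force: [0.1, 0.0, -0.3]
grip_width: 0.0004
time_s: 2.1
ee_pos: [0.529, 0.1598, 0.2195]
eef_rot: [-2.633, 1.57, 1.81]
force: [-0.0, 0.3, 0.1]
grip_width: 0.0005
shift mm [0.4634 0.5798 1.0648] spin [np.float64(-0.001589894176199813), np.float64(3.140002759413594)] | vice now [-23.5779  47.0653] 0.21946462155821103 F [-0.0494  0.2802  0.098 ] q [0.2267 0.3058 1.5134 0.001  1.3225 0.4959] t 2.1 w 0.00047220089751408615 down [-0.0002  0.0009 -1.    ]
```

View pics/w0.png

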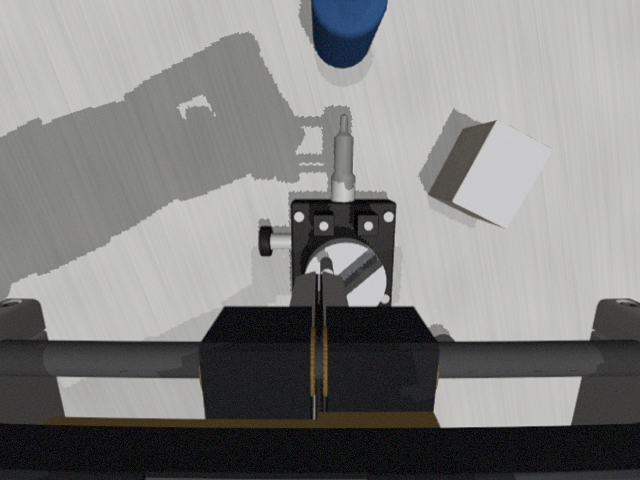

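The wrist view shows the keeper screws at (324,226) and (368,226), the disc, and the pin top near (326,262), just past the fingertips.

```bash
python3 - <<'E'
from h import *
for n,u,v,h in [('k1',324,226,.069),('k2',368,226,.069),('pin',326,261,.11)]:
    print(n,iV(ptz('w0',u,v,h)),pt('w0',u,v),iV(pt('w0',u,v)))
im=cv2.imread('pics/w0.png')[200:310,270:420]; cv2.imwrite('pics/c1.png',cv2.resize(im,None,fx=5,fy=5,interpolation=cv2.INTER_CUBIC))
E
```

```text
k1 [-18.575  57.242] [0.5365 0.1682 0.0685] [-18.5675  57.1531]
k2 [22.7919 57.2285] [0.5765 0.1572 0.0684] [22.8823 57.1176]
pin [-17.4366  34.8552] [0.5305 0.1402 0.0881] [-16.9617  28.5502]
```

View pics/c1.png

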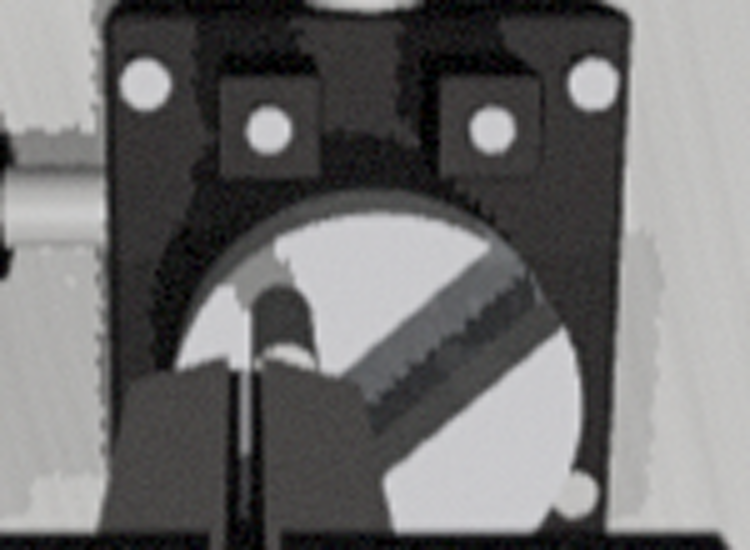

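```bash
python3 -m handwheel '[[[30,0,0],0,1],[[60,0,0],0,1],[[90,0,0],0,1],[[115,0,0],0,1],[[127,0,0],0,1]]'; python3 -c "
from h import *
need(-23,14,92)"
```

```text
time_s: 2.65
ee_pos: [0.5282, 0.1595, 0.0906]
eef_rot: [-1.448, 1.568, 2.995]
force: [0.1, -0.1, 0.1]
grip_width: 0.0008
shift mm [-1.4401  1.303  32.5395] spin [np.float64(-0.0020413303726565246), np.float64(3.1395513232171375)] | vice now [-24.2404  46.5417] 0.09055274696256863 F [ 0.0544 -0.0813  0.0929] q [0.2264 0.4448 1.6435 0.0011 1.0558 0.4958] t 2.65 w 0.0007938565564910559 down [-0.0026  0.0004 -1.    ]
```

```bash
python3 -m handwheel '[[[0,0,7],0,1],[[0,0,11],0,1],[[0,0,15],0,1],[[0,0,18],0,1],[[0,0,21],0,1]]'; python3 -m handwheel '[[[0,0,2],0,1],[[0,0,4],0,1],[[0,0,6],0,1],[[0,0,8],0,1],[[0,0,8],0,1]]';  python3 -c "
from h import *
need(-23,14,92); snap('top','t1')
im=cv2.imread('pics/t1.png')[205:315,220:400]
cv2.imwrite('pics/c2.png',np.clip(cv2.resize(im,None,fx=4.2,fy=4.2,interpolation=cv2.INTER_CUBIC)*1.5,0,255).astype(np.uint8))"
```

```text
time_s: 3.15
ee_pos: [0.5225, 0.1401, 0.0918]
eef_rot: [-2.247, 1.568, 2.196]
force: [-0.4, 7.7, -1.1]
grip_width: 0.0008
time_s: 3.65
ee_pos: [0.5203, 0.1325, 0.0933]
eef_rot: [-2.613, 1.567, 1.829]
force: [-2.3, 5.3, -0.6]
grip_width: 0.0002
shift mm [1.263  1.7817 4.4199] spin [np.float64(-0.0022294426040740944), np.float64(3.139363210985719)] | vice now [-24.7693  18.4194] 0.09328211412130778 F [-2.3406  5.3088 -0.6118] q [0.1792 0.4106 1.6867 0.0047 1.0446 0.447 ] t 3.65 w 0.00015453703148731113 down [-0.001   0.0039 -1.    ]
```

View pics/c2.png

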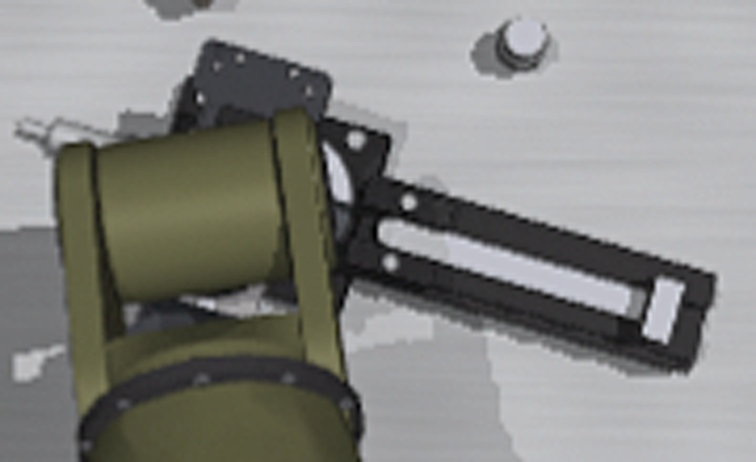

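The arm hides the disc from the top camera in this view. I'll finish the push, back off, and look with the wrist camera.

```bash
python3 -m handwheel '[[[0,0,2],0,1],[[0,0,3],0,1],[[0,0,4],0,1],[[0,0,4],0,1],[[0,0,4],0,1]]'; python3 -c "
from h import *
need(-23,14,92)"
python3 -m handwheel '[[[0,0,-12],0,1],[[0,0,-30],0,1],[[-25,0,-32],0,1],[[-70,0,-60],0,1],[[-110,0,-100],0,1]]';python3 -m handwheel '[[[0,0,0],0,1],[[0,0,0],0,1],[[0,0,0],0,1],[[0,0,0],0,1],[[0,0,0],0,1]]'; python3 -c "
from h import *
need(0,-245,219); snap('wrist','w1'); snap('top','t2')
im=cv2.imread('pics/w1.png')
t=cv2.imread('pics/t2.png')[205:315,220:400]
cv2.imwrite('pics/c3.png',np.vstack([cv2.resize(im[150:330,220:460],(480,360)),np.clip(cv2.resize(t,(480,293)).astype(int)*3//2,0,255)[:240]]))"
```

```text
time_s: 4.2
ee_pos: [0.5199, 0.1286, 0.0943]
eef_rot: [-3.109, 1.566, 1.333]
force: [0.0, 2.6, 2.4]
grip_width: 0.0
shift mm [2.2971 1.1387 0.53  ] spin [np.float64(-0.002464975408953851), np.float64(3.1391276781808397)] | vice now [-24.1371  14.5228] 0.09429949571693047 F [0.0482 2.5905 2.3747] q [0.1722 0.4054 1.6914 0.0046 1.043  0.4402] t 4.2 w 1.7549015161440087e-05 down [ 0.001   0.0042 -1.    ]
time_s: 4.7
ee_pos: [0.545, 0.2194, 0.1999]
eef_rot: [3.066, 1.567, 1.223]
force: [1.2, -0.9, -0.3]
grip_width: 0.0005
time_s: 5.2
ee_pos: [0.5448, 0.2189, 0.1991]
eef_rot: [-2.875, 1.567, 1.565]
force: [-0.0, -1.0, 0.3]
grip_width: 0.0004
shift mm [-21.117   25.49   352.9843] spin [np.float64(-0.004196988990231354), np.float64(3.1373956645995627)] | vice now [-24.0258 108.1552] 0.19905808246356385 F [-0.0212 -0.9598  0.295 ] q [0.3182 0.398  1.4375 0.0033 1.305  0.5895] t 5.2 w 0.00042565094055118286 down [ 0.      0.0034 -1.    ][ WARN:0@2.963] global loadsave.cpp:1063 imwrite_ Unsupported depth image for selected encoder is fallbacked to CV_8U.
```

View pics/c3.png

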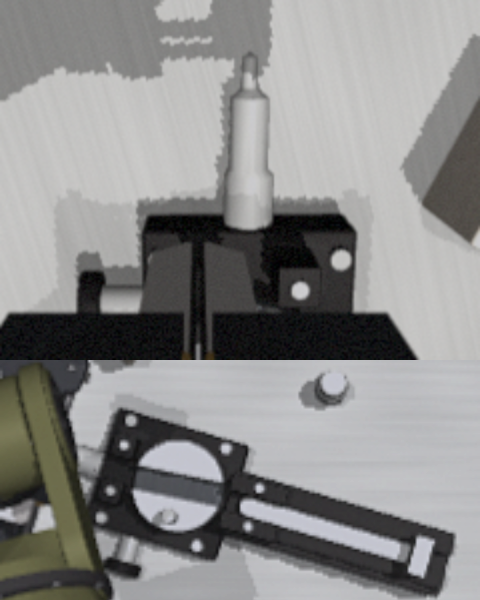

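The top camera sees the disc now: the slot is nearly in line with the bar, and the pin is at −x. I'll measure the angle from the slot's edges rectified into the vice frame.

```bash
cat > ang.py <<'E'
from h import *
import sys
f=sys.argv[1]; im=cv2.imread('pics/%s.png'%f)
S=8; N=100*S
mp=np.zeros((N,N,2),np.float32)
z=np.load('pics/%s.npz'%f); E=np.linalg.inv(z['extrinsics'])
jj,ii=np.meshgrid(np.arange(N),np.arange(N)); X=(jj-N/2)/S; Y=(N/2-ii)/S
c,s=np.cos(A),np.sin(A); W=np.stack([O[0]+1e-3*(c*X-s*Y),O[1]+1e-3*(s*X+c*Y),np.full_like(X,.07)],-1)
C=W@E[:3,:3].T+E[:3,3]; q=C[...,:2]/C[...,2:]; q=q*(1+z['k1']*(q**2).sum(-1,keepdims=True))
mp=np.float32(q*[z['fx'],z['fy']]+[z['cx'],z['cy']])
w=cv2.remap(im,mp,None,cv2.INTER_CUBIC); cv2.imwrite('pics/%s_r.png'%f,cv2.resize(w,(560,560)))
g=cv2.GaussianBlur(w[...,1],(0,0),6).astype(float)
for sg in (1,-1): # slot edges along each row, outward from the middle
    e=[]
    for y in range(-30,31,3):
        row=g[int(N/2-y*S)]; xs=np.arange(0,22,.125); v=row[(N/2+sg*xs*S).astype(int)]
        k=np.argmax(np.gradient(v)); e.append((y,sg*xs[k]))
    e=np.array(e); p=np.polyfit(e[:,0],e[:,1],1); r=e[:,1]-np.polyval(p,e[:,0]); m=abs(r)<1.5; p=np.polyfit(e[m,0],e[m,1],1)
    print('edge',sg,'slope dx/dy',p, 'theta-pi',-p[0],'n',m.sum())
E
python3 ang.py t2
```

```text
edge 1 slope dx/dy [-0.0889 10.8214] theta-pi 0.08885281385281388 n 21
edge -1 slope dx/dy [-0.0881 -9.7857] theta-pi 0.08814935064935063 n 21
```

View pics/t2_r.png

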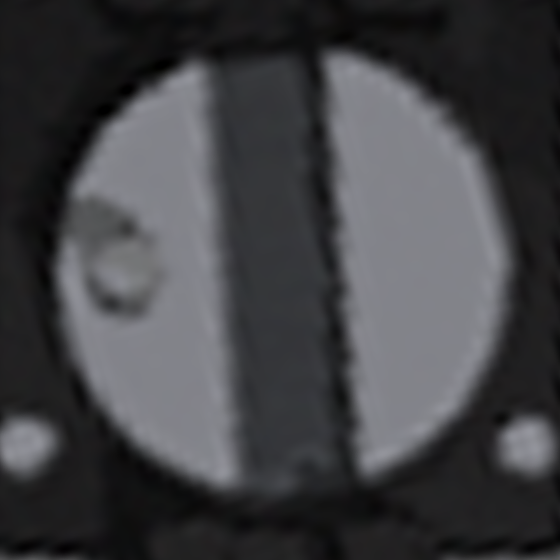

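```bash
python3 - <<'E'
from h import *
# pin top pixel: rectified (125,270)/5.6 -> vice mm at z70
for u,v in [(125,268)]:
    x,y=u/5.6-50,50-v/5.6; p=pix('t2',np.r_[V(x,y),.07]); print(x,y,p,iV(ptz('t2',*p,.11)))
print(iV(np.load('pics/t2.npz')['extrinsics'][:3,3]))
need(-24,-26,199)
E
```

```text
-27.678571428571427 2.142857142857139 [282.6624 263.1786] [-28.1992  -0.3658]
[-45.2925 -82.7261]
shift mm [ -0.0127   0.4703 134.3252] spin [np.float64(-0.004053994229459512), np.float64(3.1375386593603336)] | vice now [-23.9256 108.3251] 0.19948686831197063 F [ 0.3244 -0.2006 -0.8332] q [0.3184 0.3976 1.4371 0.0034 1.3051 0.5894] t 5.3 w 0.0007321064366022856 down [ 0.0007  0.0037 -1.    ]
```

```bash
python3 -m handwheel '[[[0,0,30],0,1],[[0,0,65],0,1],[[0,0,100],0,1],[[0,0,125],0,1],[[0,0,134],0,1]]'; python3 -m handwheel '[[[10,0,0],0,1],[[35,0,0],0,1],[[65,0,0],0,1],[[90,0,0],0,1],[[105,0,0],0,1]]'; python3 -c "
from h import *
need(-24,-14.5,92)"
```

```text
time_s: 5.8
ee_pos: [0.5085, 0.0881, 0.1991]
eef_rot: [-3.099, 1.567, 1.339]
force: [0.7, 0.5, -0.9]
grip_width: 0.0006
time_s: 6.3
ee_pos: [0.5077, 0.0894, 0.0913]
eef_rot: [-2.329, 1.567, 2.11]
force: [1.4, -0.0, 0.3]
grip_width: 0.0007
shift mm [ -0.6948   1.3799 -11.9989] spin [np.float64(-0.005403302310230451), np.float64(3.1361893512795627)] | vice now [-25.4467 -26.4893] 0.09127693305875093 F [ 1.3648 -0.0303  0.3116] q [0.1015 0.3722 1.7477 0.0041 1.0233 0.3726] t 6.3 w 0.000673462329694848 down [-0.002   0.0034 -1.    ]
```

```bash
python3 -m handwheel '[[[0,0,-6],0,1],[[0,0,-8],0,1],[[0,0,-9.5],0,1],[[0,0,-10.5],0,1],[[0,0,-11.5],0,1]]'; python3 -m handwheel '[[[0,0,-0.5],0,1],[[0,0,-0.5],0,1],[[0,0,-0.5],0,1],[[0,0,-0.5],0,1],[[0,0,-0.5],0,1]]'; python3 -c "
from h import *
need(-24,-14.5,92)"
```

```text
time_s: 6.8
ee_pos: [0.5108, 0.1004, 0.0917]
eef_rot: [-2.277, 1.567, 2.162]
force: [-3.8, -2.1, 1.1]
grip_width: 0.0005
time_s: 7.3
ee_pos: [0.5109, 0.1008, 0.0918]
eef_rot: [-2.228, 1.567, 2.212]
force: [-3.6, -3.3, 0.5]
grip_width: 0.0002
shift mm [-0.2088  1.4677 -0.1651] spin [np.float64(-0.005380455963862385), np.float64(3.136212197625931)] | vice now [-25.4692 -14.6567] 0.09179511970997528 F [-3.6265 -3.3383  0.4853] q [0.1229 0.3816 1.7327 0.0037 1.029  0.3943] t 7.3 w 0.00022976299016270668 down [-0.0022  0.0029 -1.    ]
```

```bash
python3 -m handwheel '[[[0,0,6],0,1],[[0,0,11],0,1],[[-15,0,11],0,1],[[-55,0,11],0,1],[[-85,0,30],0,1]]'; python3 -m handwheel '[[[-10,-5,40],0,1],[[-10,-10,85],0,1],[[-10,-15,130],0,1],[[-10,-20,175],0,1],[[-10,-24,203],0,1]]'; python3 -c "
from h import *
need(0,-248,86); snap('top','t3')"; python3 ang.py t3
```

```text
time_s: 7.8
ee_pos: [0.5034, 0.0722, 0.1786]
eef_rot: [-2.702, 1.567, 1.738]
force: [0.4, 1.4, -0.1]
grip_width: 0.0005
time_s: 8.3
ee_pos: [0.4247, -0.1193, 0.1884]
eef_rot: [-3.119, 1.568, 1.32]
force: [0.5, -0.1, 0.5]
grip_width: 0.0004
shift mm [102.3643  50.3143  -1.6346] spin [np.float64(-0.005587944267944955), np.float64(3.136004709321848)] | vice now [ -50.3171 -249.6805] 0.18836214622171865 F [ 0.4884 -0.1063  0.5118] q [-0.3587  0.0864  1.8515  0.0034  1.204  -0.0864] t 8.3 w 0.00042871814852289095 down [ 0.0008  0.0031 -1.    ]
edge 1 slope dx/dy [-0.0319 10.6786] theta-pi 0.031926406926406935 n 21
edge -1 slope dx/dy [ -0.0271 -10.0714] theta-pi 0.027110389610389616 n 21
```

View pics/t3.png

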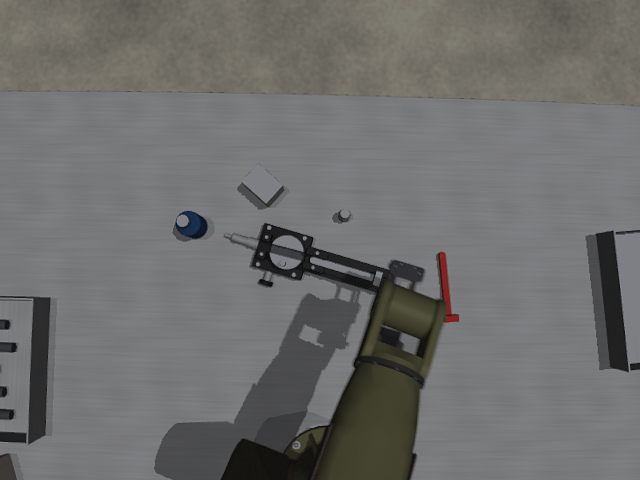

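Slot is now within 0.03 rad. The lug (380,279) is free, and the surroundings are unmoved. Next I'll go behind the lug: tool y is vice +x.

```bash
python3 -m handwheel '[[[0,20,0],0,1],[[0,40,0],0,1],[[0,50,0],0,1],[[0,50,0],0,1],[[20,50,0],0,1]]'; python3 -m handwheel '[[[20,0,0],0,1],[[40,0,0],0,1],[[60,0,0],0,1],[[75,0,0],0,1],[[82,0,0],0,1]]';  python3 -c "
from h import *
need(0,-120,86)"
```

```text
time_s: 8.85
ee_pos: [0.4727, -0.1348, 0.1698]
eef_rot: [2.19, 1.567, 0.346]
force: [0.2, -0.4, -0.3]
grip_width: 0.0003
time_s: 9.35
ee_pos: [0.472, -0.1341, 0.0867]
eef_rot: [2.585, 1.568, 0.741]
force: [0.1, -0.0, 0.4]
grip_width: 0.0006
shift mm [   1.0445    0.0197 -131.5311] spin [np.float64(-0.005846386814721161), np.float64(3.1357462667750724)] | vice now [  -0.7899 -251.5309] 0.08671096696655138 F [ 0.1418 -0.0211  0.4322] q [-0.353   0.3286  1.8219  0.0032  0.9897 -0.081 ] t 9.35 w 0.0006491316923436925 down [ 0.0022  0.002  -1.    ]
```

```bash
python3 -m handwheel '[[[0,0,-9],0,1],[[0,0,-14],0,1],[[0,0,-20],0,1],[[0,0,-27],0,1],[[0,0,-34],0,1]]'; python3 -m handwheel '[[[0,0,-8],0,1],[[0,0,-16],0,1],[[0,0,-24],0,1],[[0,0,-32],0,1],[[0,0,-38],0,1]]';  python3 -c "
from h import *
need(0,-120,86)"
```

```text
time_s: 9.85
ee_pos: [0.4817, -0.1011, 0.0875]
eef_rot: [2.179, 1.567, 0.334]
force: [-0.7, -4.6, 4.1]
grip_width: 0.0004
time_s: 10.35
ee_pos: [0.4922, -0.0639, 0.0877]
eef_rot: [2.132, 1.567, 0.287]
force: [-1.5, -4.6, 3.4]
grip_width: 0.0001
shift mm [  1.7683  -0.447  -58.4297] spin [np.float64(-0.005427102974547182), np.float64(3.136165550615246)] | vice now [   0.1246 -178.4347] 0.0876530185199653 F [-1.5082 -4.5593  3.3744] q [-0.2038  0.3374  1.8071  0.0021  0.9939  0.0683] t 10.35 w 5.665716481685786e-05 down [ 0.0036  0.0011 -1.    ]
```

```bash
python3 -m handwheel '[[[0,0,-9],0,1],[[0,0,-18],0,1],[[0,0,-27],0,1],[[0,0,-36],0,1],[[0,0,-42],0,1]]'; python3 -m handwheel '[[[0,0,-4],0,1],[[0,0,-7],0,1],[[0,0,-10],0,1],[[0,0,-12],0,1],[[0,0,-14],0,1]]';  python3 -c "
from h import *
need(0,-120,86)"
```

```text
time_s: 10.85
ee_pos: [0.5036, -0.0226, 0.0877]
eef_rot: [2.171, 1.567, 0.327]
force: [-1.2, -3.2, 1.9]
grip_width: 0.0006
time_s: 11.35
ee_pos: [0.5075, -0.0091, 0.0877]
eef_rot: [2.155, 1.567, 0.311]
force: [-1.1, -3.6, 2.5]
grip_width: 0.0004
shift mm [ 1.7065 -0.3589 -1.5271] spin [np.float64(-0.00517767740601105), np.float64(3.136414976183783)] | vice now [   0.3459 -121.5323] 0.08770454058176846 F [-1.1076 -3.6043  2.5244] q [-0.0908  0.3593  1.776   0.0017  1.003   0.1814] t 11.35 w 0.0004101398465775045 down [ 0.0034  0.0011 -1.    ]
```

Nearly home. I'll advance slowly until the force rises.

```bash
python3 -m handwheel '[[[0,0,-1],0,1],[[0,0,-1.5],0,1],[[0,0,-2],0,1],[[0,0,-2.5],0,1],[[0,0,-3],0,1]]'; python3 -c "
from h import *
need(0,-120,86)"
```

```text
time_s: 11.85
ee_pos: [0.5082, -0.0066, 0.0878]
eef_rot: [1.923, 1.568, 0.079]
force: [-3.5, -10.5, 3.8]
grip_width: 0.0003
shift mm [ 1.7507 -0.4029  1.0212] spin [np.float64(-0.00512421721976386), np.float64(3.1364684363700297)] | vice now [   0.4029 -118.9828] 0.08775300760433404 F [ -3.4968 -10.4798   3.838 ] q [-0.0854  0.3607  1.7739  0.0006  1.0038  0.1873] t 11.85 w 0.000340297688480288 down [ 0.0032  0.0003 -1.    ]
```

```bash
python3 -m handwheel '[[[0,0,-1],0,1],[[0,0,-1.5],0,1],[[0,0,-1.5],0,1],[[0,0,-1.5],0,1],[[0,0,-1.5],0,1]]'; python3 -c "
from h import *
need(0,-120,86)"
```

```text
time_s: 12.35
ee_pos: [0.5082, -0.0066, 0.0878]
eef_rot: [1.13, 1.568, -0.714]
force: [-5.1, -16.0, 5.2]
grip_width: 0.0003
shift mm [ 1.7934 -0.3919  1.1075] spin [np.float64(-0.005326720175337307), np.float64(3.1362659334144567)] | vice now [   0.3932 -118.8924] 0.08779300341680334 F [ -5.0548 -15.9752   5.2123] q [-0.0841  0.3612  1.7731 -0.002   1.005   0.1902] t 12.35 w 0.00032989112947575685 down [ 0.0022 -0.0019 -1.    ]
```

It hit a hard stop: force rose from 11 to 17 N with no movement, at the expected finger position. I'll back off, rise clear and check.

```bash
python3 -m handwheel '[[[0,0,8],0,1],[[0,0,25],0,1],[[0,0,40],0,1],[[-40,0,45],0,1],[[-80,0,60],0,1]]'; python3 -m handwheel '[[[-20,-20,40],0,1],[[-40,-40,80],0,1],[[-40,-60,120],0,1],[[-40,-80,150],0,1],[[-40,-90,160],0,1]]'; python3 -m handwheel '[[[0,0,0],0,1],[[0,0,0],0,1],[[0,0,0],0,1],[[0,0,0],0,1],[[0,0,0],0,1]]'; python3 -c "
from h import *
need(0,-120,86); snap('top','t4')
im=cv2.imread('pics/t4.png')[160:320,160:400]
cv2.imwrite('pics/c4.png',np.clip(cv2.resize(im,None,fx=3.3,fy=3.3,interpolation=cv2.INTER_CUBIC).astype(int)*3//2,0,255).astype(np.uint8))"
```

```text
time_s: 12.85
ee_pos: [0.4911, -0.0643, 0.1682]
eef_rot: [0.188, 1.57, -1.656]
force: [1.2, -0.1, -0.0]
grip_width: 0.0004
time_s: 13.35
ee_pos: [0.3594, -0.1957, 0.2085]
eef_rot: [0.838, 1.57, -1.008]
force: [0.3, 0.1, 0.1]
grip_width: 0.0007
time_s: 13.85
ee_pos: [0.3598, -0.1953, 0.2083]
eef_rot: [0.717, 1.57, -1.129]
force: [-0.5, 0.5, 0.7]
grip_width: 0.0002
shift mm [ 122.2433   91.2674 -220.8583] spin [np.float64(-0.0065220452436056675), np.float64(3.1350706083461883)] | vice now [ -92.7602 -340.1952] 0.2083158592413355 F [-0.4684  0.5228  0.7141] q [-0.5866 -0.0093  1.9021 -0.0004  1.2482 -0.3121] t 13.85 w 0.00022092511985398014 down [ 0.0003 -0.0006 -1.    ]
```

View pics/c4.png

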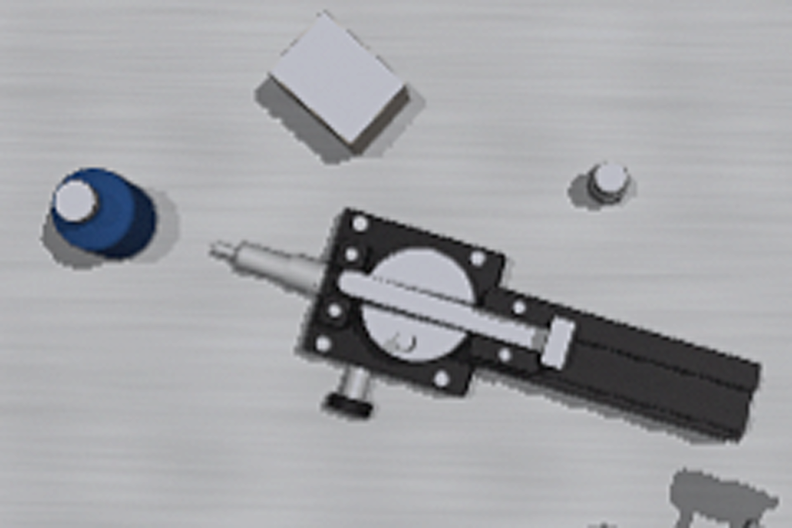

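The bar is through the slot and the keeper, with its nose at crop (341,281) and the lug at (560,343) against the guide block. The can, carton and socket are unmoved. One numeric check, then I hand in.

```bash
python3 - <<'E'
from h import *
c=lambda u,v:(160+u/3.3,160+v/3.3)
print('lug',iV(ptz('t4',*c(560,343),.1)),'nose tip',iV(ptz('t4',*c(340,281),.066)))
print('diff',[np.abs(cv2.imread('pics/t0.png').astype(int)-cv2.imread('pics/t4.png'))[s].mean() for s in (np.s_[160:212,235:290],np.s_[205:245,170:212],np.s_[205:225,330:356])])
print(hand_in())
E
```

```text
lug [   0.9157 -103.9649] nose tip [-0.0229 59.1559]
diff [np.float64(5.167715617715618), np.float64(4.083928571428571), np.float64(4.951923076923077)]
the job is handed in; nothing more can be done
None
```

The bar is locked home and the job is handed in; the clock stood at about 14 s, with the arm well clear. I pushed the pin round from its +y side, which overshot by about 0.09 rad. I then nudged it back from the −y side, leaving the slot within about 0.03 rad. With the fingertips closed I pushed the lug forward until it stopped hard: about 17 N with no further movement.

- **Bar position:** the last top picture puts the lug at y −104.0 (home is −103) and the nose at y 59.2 (home is +60). Both are within the roughly 1–2 mm accuracy of the calibration, and my frame's origin was about 1 mm off in y.
- **Surroundings:** the can, carton and socket look unmoved. The difference between the first and last pictures over them is small (4–5 grey levels), but I did not measure their positions again.
- **One disagreement:** before the correction, the pin's position gave only about 0.01–0.05 rad of overshoot, while the slot edges gave 0.088. I trusted the slot edges, and the bar then went through with only about 5 N of push.

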